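# Isolate, fit the cover set, and take off the outer cover

### The arm

A 7-joint arm with a two-finger parallel gripper is mounted at the origin on a cart in front of the work surface, level with it; the furniture and walls round the work are solid. World frame = base frame: x ahead of the robot, y to its left, z up, the work surface at z = 0. Lengths are in mm, angles in rad, forces in N, time in s.
With the tool pointing down it reaches from about 400 to 875 mm from the base axis. Payload 4.4 kg.
Tool frame: the origin (TCP) lies where the fingers leave the gripper's body, on its centre line; the fingertips stand 73 mm ahead of it and the grasp point (between the pads) lies 54 mm ahead of it; z points along the fingers, y is the line along which they close (so a half turn about z gives the same grasp; the last joint's range is limited). The gripper opens to 85 mm and grips with 20 to 120 N. Pads are 22 mm wide; open, the fingers measure 114 mm over their backs; the gripper's body (76 mm by 85 mm) begins 54 mm behind the grasp point. The pads swing forward as they close: fully open they stand 13 mm farther back than shut.
Start: joints at [-1.385, 0.628, 0.038, 1.517, -0.027, 0.996, -0.02], TCP at [161.923, 629.522, 303.913] pointing down, gripper open.
Joint ranges: [-3.06, 3.06], [-0.37, 2.12], [-1.25, 1.32], [0.18, 2.47], [-1.1, 4.24], [0.23, 1.98], [-2.94, 2.94]. Speed limits (rad/s): [2.57, 2.57, 3.14, 3.14, 3.14, 3.14, 3.14].

### API

Orientations are given as [roll, pitch, yaw] about the fixed x, y, z axes, in that order (R = Rz(yaw) Ry(pitch) Rx(roll)).
In Python, from cell import ctrl gives the robot as it stands.
- The arm moves only by the tool send_rows, never from a script. Its argument "rows" is a list that holds one entry, the list of rows, each a list of 6 numbers: the shift along the tool's x, y, z in cm, then the turn, a rotation vector about the tool's x, y, z in rad. In form: [[[tx, ty, tz, wx, wy, wz], ...]]. A call has 1 to 10 rows; each row is the pose to reach, as a shift and turn from the pose commanded when the call began, along the tool's axes at that moment; what a row does not reach only later rows make up. A row lasts 1/10 s, in which the tool goes at most 50 mm and 8.59 degrees, less where a joint would pass 70% of its speed; a pose out of reach is approached as far as the arm can. A call with a gripper value outside its range is refused whole. "grip" is the closure in counts, from 0 (fully open) to 255 (shut), set as the call begins (left out, the last holds). The fingers move at their own pace and stop on an object; the grip force is fixed at half the most. Time passes only in rows, so rows that repeat a pose let the fingers close. It gives the time, the measured TCP pose, the force, the opening and the grip force at its end, in the units of the state.
- ctrl.read_state(): the state, without advancing time (a new reading comes with each control period).
- ctrl.get_image(name): name is "scene" or "side" or "wrist"; returns a dict with "pixels" (400x640x3 uint8, red, green, blue), "fx", "fy", "cx", "cy" (pixels), "extrinsics" (4x4, takes a point from camera to world coordinates); the wrist camera has in their place "mount" (4x4, takes a point from camera to tool coordinates, whose origin is the TCP and whose axes are the flange's). Camera axes: x right, y up, looking along -z (the intrinsics and any distortion apply to the point x, -y, -z); pixel columns grow to the right and rows downward; lengths in mm; the calibration is good to about 2 mm. A picture is of the moment at which its call begins: read the wrist's pose just before it. There is no depth.
- ctrl.finish_job(): hands the job in; it is judged then, once.
The state is a dict: "clock": time; "qpos": joint angles; "qd": joint speeds; "tau": joint torques, N m; "eef_pos": TCP position; "tool_rot": TCP orientation; "force": force on the tool from outside, world axes, zero at the start; "torque": the same for the moment, N m; "width": finger opening in mm; "gripper_force": force on a finger pad.
Only numpy, scipy, OpenCV 4.12 (cv2) and the standard library are available. Lean on these libraries where they do the work, as an engineer would, in place of code of your own. Each camera call takes 0.05 s, during which the arm holds its last target. There are 200 camera calls.

### The job

Turn the red isolator handle fully to off (its white pointer at the black dot). Then pick up the nested cover set by the stem of the orange inner guard, so that the blue outer cover rides along on it, and lower it gently, without dropping it, into the open terminal pot until the guard sits flat on the rim. Let go, take the blue cover alone by its collar, lift it a couple of centimetres clear above the stem's top and finish there, still holding it level in the gripper; the guard stays seated and untouched, the isolator stays off, and the loose things round about are left alone.

Things in the scene. Friction and masses are not known exactly. Their poses are not given: they have to be found in the camera images.
- pot_rim (a point): Open round terminal pot, grey metal, fixed to the bench, 116 mm outside and 104 mm inside diameter, 70 mm high, with two conduit spouts on its sides (reaching 81 mm from the axis, tops 47 mm high). This point is the centre of its mouth, level with the top of the rim (z = 70 mm). z is up.
- isolator_top (a point): Rotary isolator: fixed grey block 90 x 90 x 46 mm with a yellow dial disc of 80 mm diameter. This point is on the handle's axis at the top of the dial disc, 50 mm above the bench. A black dot (off) lies on the dial towards this frame's -x, 36 mm out; a green dot (on) lies 1.4 rad clockwise of it seen from above.
- handle_grip (a point): Red handle bar on the isolator, 60 mm long along this frame's x, 14 mm wide along its y, its top 85 mm above the bench. This point is on the turning axis, at 71 mm above the bench, 14 mm below the bar's top. The white pointer line on top of the bar is on its -x half.
- handle (a joint): Angle of the isolator handle: 0 is off (end stop, pointer at the black dot), 1.4 rad is on (end stop, pointer at the green dot), at or close to which it starts. It grows clockwise seen from above: turn it anticlockwise to switch off. A friction of 0.05 Nm holds it wherever it is left, so turn it fully home against the off stop.
- guard_stem (a point): Orange plastic inner guard, about 0.18 kg: a disc flange with a spigot below and a round upright stem of 16 mm diameter on its axis. This point is half-way up the 30 mm of stem that stand out above the blue collar: the stem's top is 15 mm above it, the flange's underside 54 mm below, the spigot's bottom 66 mm below. It starts standing on the bench, the blue cover lying on it. z is up.
- guard_flange (a point): Centre of the underside of the orange guard's flange (112 mm diameter, 6 mm thick), the face that sits on the pot's rim: this point then meets pot_rim. The spigot below it is 12 mm deep and tapers from 98 mm diameter to 86 mm at the bottom; it has 3 mm of play all round in the pot.
- cover_collar (a point): Blue outer cover, about 0.14 kg, lying loosely on the guard: plate of 128 mm diameter, 5 mm thick, a 5 mm skirt round the guard's flange, and in the middle an upright collar of 36 mm outside diameter, 28 mm high, bored through 24 mm for the guard's stem. This point is on the axis half-way up the collar, 14 mm above the plate's upper face; nested, it is 29 mm below guard_stem.
- conduit_box: Loose round white conduit box with two spouts, 65 x 103 x 29 mm, to be left alone. Origin at the centre of its underside.
- tape_measure_2: Loose black and orange tape measure, 62 x 83 x 38 mm, to be left alone. Origin at the centre of its underside.
- small_screwdriver: Loose small screwdriver with a wooden-coloured handle, 150 mm long along its y, 20 mm thick, to be left alone. Origin at the centre of its underside.
Mind the look-alikes: they are no part of the job. Of the things shaped like the part that bears cover_collar, the blue one is meant.

How it is judged (in metres and radians):
On the way, in this order (a step that is already met when the one before it is completed fails the run):
1. the isolator handle is off (value of joint handle below 0.2 rad), for 0.2 s.
2. the nested set is seated: guard flat on the pot's rim, the blue cover lying on the guard, isolator off (distance between guard_flange and pot_rim below 0.006 m and angle between guard_stem's own z axis and vertical below 0.06 rad and value of joint handle below 0.2 rad and z of cover_collar in the frame of guard_stem below -0.025 m and horizontal distance between cover_collar and guard_stem below 0.008 m), for 0.2 s.
At the end, for the whole second after the job is handed in: Isolator off (within 0.2 rad); orange guard seated on the pot rim (flange centre within 6 mm of rim centre, tilt under 0.06 rad), touched by neither robot nor cover; blue cover held still in the fingers, within 0.35 rad of level, its plate at least 10 mm above the top of the stem (value of joint handle below 0.2 rad and distance between guard_flange and pot_rim below 0.006 m and angle between guard_stem's own z axis and vertical below 0.06 rad and z of cover_collar in the frame of guard_stem above 0.044 m and contact force between the fingers and cover above 0.5 N and contact force between cover and guard below 0.1 N and contact force between each of the arm, the fingers and guard below 0.5 N and angle between cover_collar's own z axis and vertical below 0.35 rad and linear speed of cover below 0.05 m/s); the arm keeps its last pose, push and grip.
It fails at once if the blue cover comes off the guard (by more than about 1 cm) while the guard is not seated in the pot (z of cover_collar in the frame of guard_stem above -0.02 m and (distance between guard_flange and pot_rim above 0.008 m or angle between guard_stem's own z axis and vertical above 0.15 rad)).
It fails at once if the guard is dropped (falls freely from more than about 6 mm) (contact force between the fingers and guard below 0.1 N and linear speed of guard above 0.35 m/s).
It fails at once if the round white conduit box is moved more than 3 cm (distance of conduit_box from where it was at the start of the episode above 0.03 m).
It fails at once if the tape measure is moved more than 3 cm (distance of tape_measure_2 from where it was at the start of the episode above 0.03 m).
It fails at once if the small screwdriver is moved more than 3 cm (distance of small_screwdriver from where it was at the start of the episode above 0.03 m).
It also fails if it takes over 70 s, if anything falls off the work surface, if the arm or the gripper's body presses on something with over 40 N, if the wrist force passes 120 N, or if a joint passes its speed limit or range.

## Working session

There is one attempt and no reset: what is moved stays moved. The work goes in short steps, Python scripts to look and compute and a tool call to move; the robot and the scene stay as the last step left them, time stands still between calls to the robot, and variables do not carry over. Pictures are saved under pics/ and viewed, at most 10 in all, crops included, and the job is handed in when it is done.

Besides the shell and the picture viewer there is one more tool, called after "Emit:" as name(argument=value, ...), one argument or row to a line, values as JSON. send_rows: Moves the arm, as the interface text tells. Its arguments: {"type":"object","properties":{"rows":{"type":"array","items":{"type":"array","items":{"type":"array","items":{"type":"number"}}}},"grip":{"type":"number"}},"required":["rows"]}

```bash
mkdir -p pics; ls
cat > h.py <<'E'
import numpy as np, cv2
from cell import ctrl
from scipy.spatial.transform import Rotation as R
def snap(name,fn=None):
    s=ctrl.read_state(); d=ctrl.get_image(name)
    if name=="wrist":
        T=np.eye(4); T[:3,:3]=R.from_euler('xyz',s["tool_rot"]).as_matrix(); T[:3,3]=s["eef_pos"]
        d["E"]=T@np.array(d["mount"])
    else: d["E"]=np.array(d["extrinsics"])
    if fn: cv2.imwrite(fn,cv2.cvtColor(d["pixels"],cv2.COLOR_RGB2BGR)); np.savez(fn+".npz",E=d["E"],px=d["pixels"],k=[d["fx"],d["fy"],d["cx"],d["cy"]])
    return d
def load(fn):
    z=np.load(fn+".npz"); k=z["k"]; return dict(E=z["E"],pixels=z["px"],fx=k[0],fy=k[1],cx=k[2],cy=k[3])
def ray(d,u,v):
    r=np.array([(u-d["cx"])/d["fx"],-(v-d["cy"])/d["fy"],-1.0]); E=d["E"]
    return E[:3,3],E[:3,:3]@r
def onz(d,u,v,z):
    o,r=ray(d,u,v); return o+r*(z-o[2])/r[2]
def proj(d,p):
    q=d["E"][:3,:3].T@(np.array(p)-d["E"][:3,3]); return d["cx"]+d["fx"]*q[0]/-q[2], d["cy"]-d["fy"]*q[1]/-q[2]
E
python3 - <<'E'
from h import *
s=ctrl.read_state(); print(s)
for n in("scene","side","wrist"):
    d=snap(n,f"pics/{n}0.png"); print(n,[k for k in d if k!="pixels"],d["E"].round(2).tolist(),d["fx"],d["cx"],d["cy"])
E
```

```text
pics
{'clock': 0.0, 'qpos': array([-1.38478549,  0.62934645,  0.03845181,  1.51836624, -0.02700719,
        0.99628247, -0.01998546]), 'qd': array([-0.00178387,  0.00098868,  0.00056297,  0.00032586, -0.00051248,
       -0.0001864 , -0.00073864]), 'tau': array([ 6.51141272e-04, -5.63389671e+01,  1.22665387e+00, -1.93451232e+01,
        1.10514939e-02,  1.03195276e-02, -6.75790687e-06]), 'eef_pos': array([161.80633695, 629.04080347, 302.98948421]), 'tool_rot': array([-3.13970858e+00,  2.45249952e-05,  2.88978454e+00]), 'force': array([ 0.34672655, -0.00277465,  0.41631297]), 'torque': array([ 0.05788175, -0.01933212,  0.05765035]), 'gripper_force': 0.0, 'width': 85.22134127474321}
scene ['fx', 'fy', 'cx', 'cy', 'extrinsics', 'E'] [[0.6, 0.48, -0.64, -127.84], [-0.8, 0.35, -0.49, -426.19], [-0.01, 0.8, 0.6, 663.91], [0.0, 0.0, 0.0, 1.0]] 364.0525581392681 313.20369441955984 197.35312679962988
side ['fx', 'fy', 'cx', 'cy', 'extrinsics', 'E'] [[-0.96, 0.14, -0.23, 171.5], [-0.27, -0.52, 0.81, 1164.31], [-0.01, 0.84, 0.54, 837.93], [0.0, 0.0, 0.0, 1.0]] 473.44582084781655 315.7262540693562 202.39840784017323
wrist ['fx', 'fy', 'cx', 'cy', 'mount', 'E'] [[0.25, -0.93, -0.27, 91.86], [0.97, 0.24, 0.07, 646.12], [-0.0, -0.28, 0.96, 372.66], [0.0, 0.0, 0.0, 1.0]] 300.4234917592757 319.718416168835 197.27958610741334
```

View pics/scene0.png

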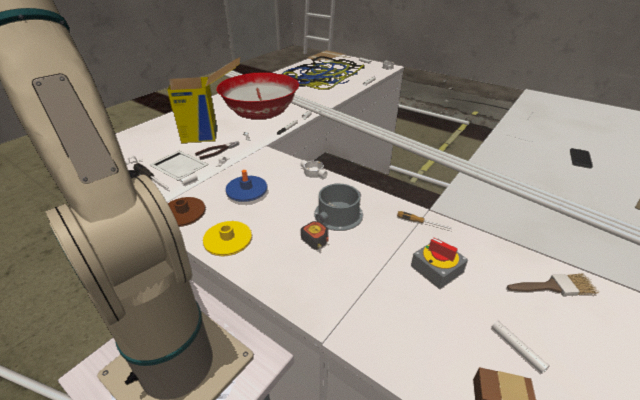

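View pics/side0.png

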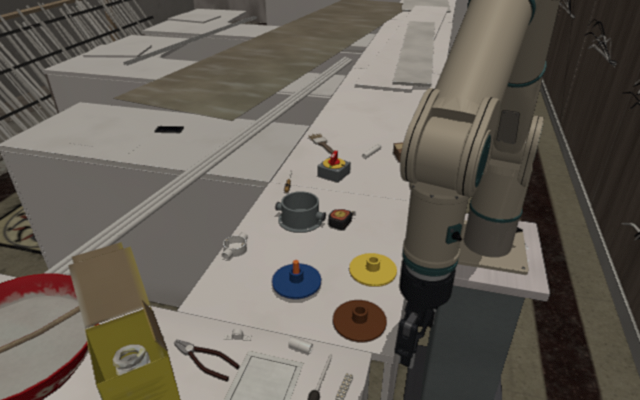

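View pics/wrist0.png

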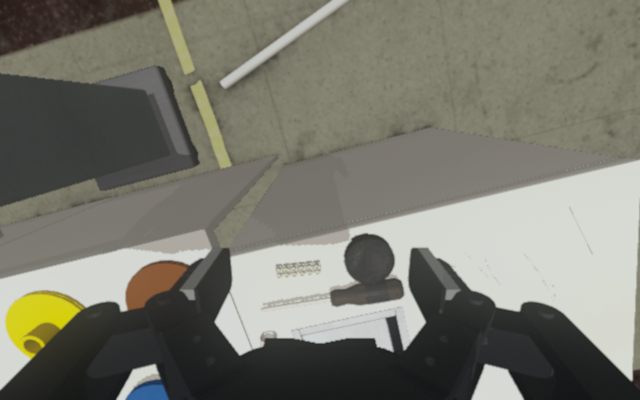

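Scene view: the target is the blue cover with the orange stem at (246,188), stem top near (244,171). Look-alikes are the yellow cover (228,237) and the brown cover (186,208), neither with an orange stem. The pot is at (338,203), the isolator at (440,260), the tape at (315,233), the box at (313,168) and the screwdriver at (415,218). The side view agrees: blue at (297,281), pot at (300,209), isolator at (334,165).

```bash
cat > m.py <<'E'
from h import *
def mask(d,lo,hi,box=None):
    h=cv2.cvtColor(d["pixels"],cv2.COLOR_RGB2HSV); m=cv2.inRange(h,lo,hi)
    if box: z=np.zeros_like(m); x0,y0,x1,y1=box; z[y0:y1,x0:x1]=m[y0:y1,x0:x1]; m=z
    return m
def big(m):
    c,_=cv2.findContours(m,cv2.RETR_EXTERNAL,cv2.CHAIN_APPROX_NONE); return max(c,key=cv2.contourArea)[:,0,:].astype(float)
def circ(P):
    A=np.c_[2*P[:,:2],np.ones(len(P))]; s=np.linalg.lstsq(A,(P[:,:2]**2).sum(1),rcond=None)[0]
    return s[:2],np.sqrt(s[2]+s[:2]@s[:2])
E
python3 - <<'E'
from m import *
B={"scene":dict(blue=(215,165,280,210),iso=(405,225,475,290),stem=(230,165,260,195)),"side":dict(blue=(260,255,330,305),iso=(310,140,360,185),stem=(280,255,310,285))}
for n in B:
    d=load(f"pics/{n}0.png"); b=B[n]
    def P(c,z): return np.array([onz(d,u,v,z) for u,v in c])
    c=big(mask(d,(100,100,40),(130,255,255),b["blue"])); h=cv2.convexHull(c.astype(np.float32))[:,0]
    # near edge only: lower half
    for z in (23,):
        q=P(c,z); ctr,r=circ(q[c[:,1]>c[:,1].mean()+2]); print(n,"blue",ctr.round(1),r.round(1))
    c=big(mask(d,(5,150,100),(18,255,255),b["stem"])); print(" stem px",c.min(0),c.max(0), "top@81",onz(d,c[:,0].mean(),c[:,1].min()+1.,81).round(1))
    c=big(mask(d,(20,120,100),(35,255,255),b["iso"])); q=P(c,50); print(" dial",c.min(0),c.max(0)); 
    m=mask(d,(20,120,100),(35,255,255),b["iso"]); m2=mask(d,(0,150,80),(8,255,255),b["iso"])|mask(d,(172,150,80),(180,255,255),b["iso"])
    e=cv2.convexHull(cv2.findNonZero(m))[:,0].astype(float); ctr,r=circ(P(e,50)); print(" dial hull",ctr.round(1),r)
    c=big(m2); M=cv2.minAreaRect(c.astype(np.float32)); print(" red",M, "c@80",onz(d,*M[0],80).round(1))
    x0,y0,x1,y1=b["iso"]; cv2.imwrite(f"pics/iso_{n}.png",cv2.resize(cv2.cvtColor(d["pixels"][y0:y1,x0:x1],cv2.COLOR_RGB2BGR),None,fx=6,fy=6,interpolation=cv2.INTER_NEAREST))
a=cv2.imread("pics/scene0.png"); s=cv2.imread("pics/side0.png")
r=lambda i,x0,y0,x1,y1:cv2.resize(i[y0:y1,x0:x1],(400,300),interpolation=cv2.INTER_CUBIC)
cv2.imwrite("pics/crop.png",np.vstack([np.hstack([r(a,400,225,480,285),r(s,300,135,380,195)]),np.hstack([r(a,206,155,286,215),r(a,298,170,378,230)])]))
E
```

```text
scene blue [467.  288.5] 58.5
 stem px [242. 170.] [246. 180.] top@81 [472.5 290.8  81. ]
 dial [423. 247.] [458. 268.]
 dial hull [ 519.1 -298.6] 39.849972582447265
 red ((441.550048828125, 250.85000610351562), (26.87936019897461, 17.708751678466797), 18.434947967529297) c@80 [ 501.3 -301.9   80. ]
side blue [470.9 305.9] 59.4
 stem px [294. 260.] [298. 272.] top@81 [473.2 296.3  81. ]
 dial [331. 159.] [344. 168.]
 dial hull [ 521.  -294.6] 39.0522979369039
 red ((332.9266052246094, 157.92202758789062), (12.64330768585205, 9.86561107635498), 73.3007583618164) c@80 [ 518.2 -273.7   80. ]
```

View pics/crop.png

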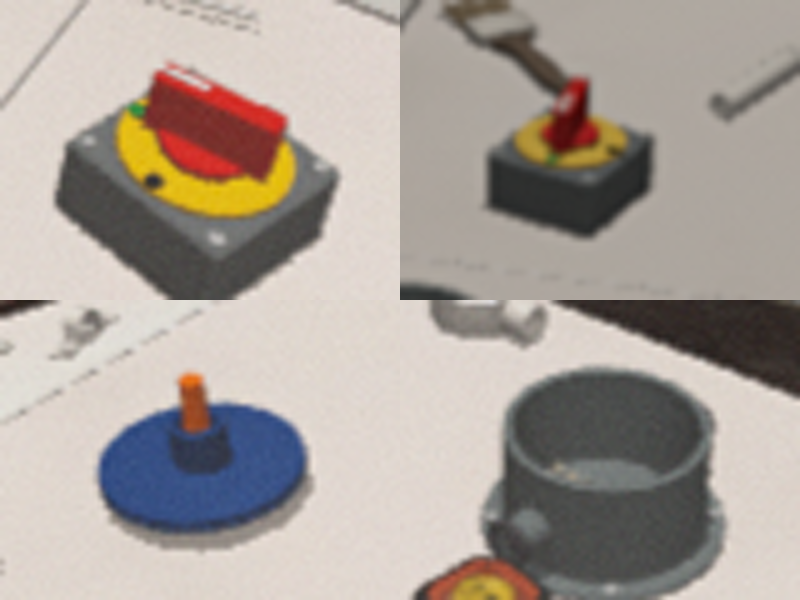

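The crop confirms the orange stem in the blue collar. On the isolator, the handle's white pointer is at the green dot, scene px about (427,247), and the black dot is at about (430.6,261.4).

```bash
cat >> h.py <<'E'
def go(p,yaw,s=None):
    "tool-frame shift (cm) and turn for TCP target p (mm), tool down with yaw"
    s=s or ctrl.read_state(); R0=R.from_euler('xyz',s["tool_rot"]); 
    best=min((R0.inv()*R.from_euler('xyz',[np.pi,0,yaw+k]) for k in (0,np.pi)),key=lambda r:r.magnitude()).as_rotvec()
    t=R0.inv().apply(np.array(p)-s["eef_pos"])/10
    print("go",t.round(2),best.round(3))
E
python3 - <<'E'
from m import *
d=load("pics/scene0.png"); e=load("pics/side0.png")
b=onz(d,430.6,261.4,50);g=onz(d,427.4,247,50);c=np.array([520,-297,50])
for x in (b,g): v=x-c; print(x.round(1),np.hypot(*v[:2]),np.degrees(np.arctan2(v[1],v[0])))
w=[onz(d,432,238,85),onz(d,456,248,85)]; print("bar",np.round(w,1))
# pot rim scene ellipse: crop outer top rim extremes
L=onz(d,298+504/5-80,170+(415-300)/5,70);Rr=onz(d,298+(712-400)/5,170+(415-300)/5,70);L=onz(d,298+(504-400)/5,170+23,70)
print("pot L,R",L.round(1),Rr.round(1),((L+Rr)/2).round(1))
T=onz(d,298+(608-400)/5,170+(368-300)/5,70);Bo=onz(d,298+(608-400)/5,170+(488-300)/5,70); print("T,B",T.round(1),Bo.round(1),((T+Bo)/2).round(1))
for p in ([480,430,330],[600,0,330]): go(p,2.89)
E
```

```text
[ 486.7 -288.2   50. ] 34.41406631730828 165.12313102898844
[ 526.1 -263.9   50. ] 33.698601823298226 79.6313501658971
bar [[ 522.7 -269.9   85. ]
 [ 523.5 -325.3   85. ]]
pot L,R [526.5  55.8  70. ] [594.3 -36.7  70. ] [560.4   9.5  70. ]
T,B [598.4  34.8  70. ] [506.5 -26.5  70. ] [552.4   4.2  70. ]
go [-35.78 -11.37  -2.66] [-0.001  0.    -0.   ]
go [-58.11 -50.02  -2.61] [-0.001  0.    -0.   ]
```

Emit:
send_rows(
  rows=[
    [[-18,-5.7,-1.5,0,0,-0.25],[-36,-11.4,-2.7,0,0,-0.5],[-36,-11.4,-2.7,0,0,-0.5],[-36,-11.4,-2.7,0,0,-0.5],[-36,-11.4,-2.7,0,0,-0.5],[-36,-11.4,-2.7,0,0,-0.5],[-36,-11.4,-2.7,0,0,-0.5],[-36,-11.4,-2.7,0,0,-0.5],[-36,-11.4,-2.7,0,0,-0.5],[-36,-11.4,-2.7,0,0,-0.5]],
  ],
)

```text
clock: 1.15
eef_pos: [482.4, 428.9, 330.5]
tool_rot: [3.141, -0.001, -2.895]
force: [-0.3, 0.3, -0.5]
width: 85.4
gripper_force: 0.0
```

```bash
python3 -c "
from h import *
s=ctrl.read_state();print(s['eef_pos'],s['tool_rot'],s['qpos'])
go([600,0,330],1.57)"
```

```text
[482.36655571 428.90594534 330.45413763] [ 3.14146399e+00 -1.07764873e-03 -2.89502912e+00] [-0.71575199  0.5976375  -0.09182995  1.49567358  0.05868744  1.05184233
  0.996451  ]
go [-9.400e-01 -4.446e+01  4.000e-02] [ 1.000e-03 -1.000e-03 -1.323e+00]
```

Emit:
send_rows(
  rows=[
    [[-0.9,-44.5,0,0,0,1.4],[-0.9,-44.5,0,0,0,1.4],[-0.9,-44.5,0,0,0,1.4],[-0.9,-44.5,0,0,0,1.4],[-0.9,-44.5,0,0,0,1.4],[-0.9,-44.5,0,0,0,1.4],[-0.9,-44.5,0,0,0,1.4],[-0.9,-44.5,0,0,0,1.4],[-0.9,-44.5,0,0,0,1.4],[-0.9,-44.5,0,0,0,1.4]],
  ],
)

```text
clock: 2.15
eef_pos: [600.7, -6.3, 331.1]
tool_rot: [-3.141, 0.005, 1.978]
force: [-0.7, 0.9, 0.1]
width: 85.8
gripper_force: 0.0
```

```bash
python3 -c "
from h import *
s=ctrl.read_state();print(s['qpos'])
go([520,-330,330],1.53)"
```

```text
[-0.23460585  0.54392801  0.31224775  1.63507145 -0.18543261  0.99092133
  0.54413246]
go [-26.53 -20.22   0.26] [0.    0.005 0.448]
```

Emit:
send_rows(
  rows=[
    [[-26.5,-20.2,0.3,0,0.005,0.45],[-26.5,-20.2,0.3,0,0.005,0.45],[-26.5,-20.2,0.3,0,0.005,0.45],[-26.5,-20.2,0.3,0,0.005,0.45],[-26.5,-20.2,0.3,0,0.005,0.45],[-26.5,-20.2,0.3,0,0.005,0.45],[-26.5,-20.2,0.3,0,0.005,0.45],[-26.5,-20.2,0.3,0,0.005,0.45],[-26.5,-20.2,0.3,0,0.005,0.45],[-26.5,-20.2,0.3,0,0.005,0.45]],
  ],
)

```text
clock: 3.15
eef_pos: [524.7, -321.1, 327.5]
tool_rot: [-3.141, -0.007, 1.544]
force: [0.2, -0.2, 0.4]
width: 85.4
gripper_force: 0.0
```

Run:
```python
from m import *
print(ctrl.read_state()['eef_pos'],ctrl.read_state()['qpos'])
d=snap("wrist","pics/w1.png")
m=mask(d,(20,120,80),(35,255,255)); e=cv2.convexHull(big(m).astype(np.float32))[:,0]
ctr,r=circ(np.array([onz(d,u,v,50) for u,v in e])); print("dial",ctr,r)
m2=mask(d,(0,150,150),(8,255,255))|mask(d,(172,150,150),(180,255,255)); c=big(m2)
print("red box",cv2.minAreaRect(np.array([onz(d,u,v,85)[:2] for u,v in c],np.float32)))
k=mask(d,(0,0,0),(180,255,60)); 
cs,_=cv2.findContours(k,cv2.RETR_LIST,cv2.CHAIN_APPROX_NONE)
for q in cs:
    if 10<cv2.contourArea(q)<400:
        (u,v),_=cv2.minEnclosingCircle(q); p=onz(d,u,v,50)[:2]-ctr
        if np.hypot(*p)<45: print("dark",u,v,p,np.hypot(*p),np.degrees(np.arctan2(p[1],p[0])))
```

```text
[ 524.74657019 -321.10071804  327.4847352 ] [ 0.24946871  0.5864907   0.42324426  1.59596507 -0.27590674  1.02313621
  0.72877881]
dial [ 521.75279189 -296.81669658] 39.442197097871436Traceback (most recent call last):
  File "<stdin>", line 6, in <module>
  File "m.py", line 7, in big
    c,_=cv2.findContours(m,cv2.RETR_EXTERNAL,cv2.CHAIN_APPROX_NONE); return max(c,key=cv2.contourArea)[:,0,:].astype(float)
                                                                            ~~~^^^^^^^^^^^^^^^^^^^^^^^
ValueError: max() iterable argument is empty
```

View pics/w1.png

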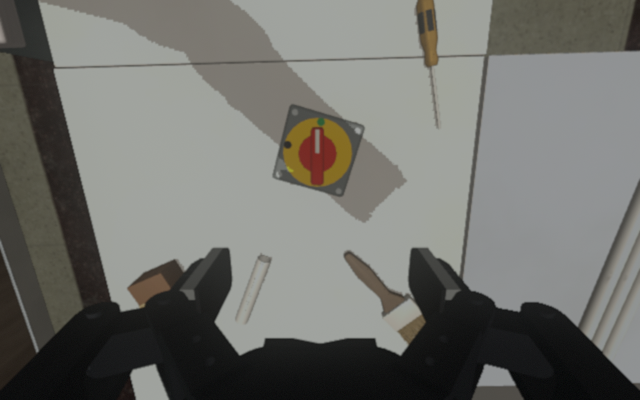

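Close view: the isolator is at (318,150), black dot (287,144), green dot (320,122). The red bar runs vertically from (317,128) to (317,184), with the pointer at green.

Run:
```python
from m import *
d=load("pics/w1.png"); c=np.array([521.75,-296.8])
for u,v,z in((287,144,50),(320,122,50)):
    p=onz(d,u,v,z)[:2]-c; print(p,np.hypot(*p),np.degrees(np.arctan2(p[1],p[0])))
a,b=onz(d,317,128,85),onz(d,317,184.5,85); print(a,b,(a+b)/2,np.degrees(np.arctan2(*(a-b)[1::-1])))
go([521.75,-297,200],np.radians(87)); go([521.75,-297,130],np.radians(87))
```

```text
[-34.21681318  11.03994667] 35.953730354652166 162.117868213192
[ 4.23165418 34.4361988 ] 34.69522568278444 82.99439326322478
[ 522.78531782 -267.04311056   85.        ] [ 521.00620602 -325.95066987   85.        ] [ 521.89576192 -296.49689022   85.        ] 88.27009263400619
go [ 2.32 -0.35 12.78] [-0.001 -0.007  0.025]
go [ 2.27 -0.35 19.78] [-0.001 -0.007  0.025]
```

Emit:
send_rows(
  rows=[
    [[2.3,-0.3,4,0,0,0.025],[2.3,-0.3,8,0,0,0.025],[2.3,-0.3,11,0,0,0.025],[2.3,-0.3,12.5,0,0,0.025],[2.3,-0.3,12.5,0,0,0.025],[2.3,-0.3,12.5,0,0,0.025],[2.3,-0.3,12.5,0,0,0.025]],
  ],
)

```text
clock: 3.9
eef_pos: [522.1, -300.2, 204.3]
tool_rot: [3.141, -0.004, 1.516]
force: [0.6, 0.1, 0.2]
width: 85.4
gripper_force: 0.0
```

Run:
```python
from m import *
print(ctrl.read_state()['eef_pos'],ctrl.read_state()['tool_rot'])
d=snap("wrist","pics/w2.png")
m=mask(d,(20,120,80),(35,255,255)); print(onz(d,*big(m).mean(0),50))
go([521.75,-297,130],np.radians(86))
```

```text
[ 522.09519095 -300.16245393  204.34218996] [ 3.1405722  -0.00390857  1.51586503]
[ 520.93151851 -292.5281949    50.        ]
go [ 0.3  -0.05  7.44] [ 0.001 -0.004  0.015]
```

Emit:
send_rows(
  rows=[
    [[0.3,0,3,0,-0.004,0.015],[0.3,0,5.5,0,-0.004,0.015],[0.3,0,7,0,-0.004,0.015],[0.3,0,7.4,0,-0.004,0.015],[0.3,0,7.4,0,-0.004,0.015],[0.3,0,7.4,0,-0.004,0.015]],
  ],
)

```text
clock: 4.55
eef_pos: [521.8, -297.6, 130.1]
tool_rot: [3.141, 0.0, 1.5]
force: [0.6, -0.7, 0.3]
width: 85.3
gripper_force: 0.0
```

Emit:
send_rows(
  rows=[
    [[0,0,0,0,0,0],[0,0,0,0,0,0],[0,0,0,0,0,0],[0,0,0,0,0,0],[0,0,0,0,0,0],[0,0,0,0,0,0],[0,0,0,0,0,0],[0,0,0,0,0,0]],
  ],
  grip=255,
)

```text
clock: 5.35
eef_pos: [522.0, -297.2, 129.4]
tool_rot: [3.141, -0.0, 1.5]
force: [2.8, -0.1, 2.3]
width: 12.9
gripper_force: 60.6
```

Gripped. Turning anticlockwise.

Emit:
send_rows(
  rows=[
    [[0,0,0,0,0,-0.14],[0,0,0,0,0,-0.28],[0,0,0,0,0,-0.42],[0,0,0,0,0,-0.56],[0,0,0,0,0,-0.7],[0,0,0,0,0,-0.84],[0,0,0,0,0,-0.98],[0,0,0,0,0,-1.12],[0,0,0,0,0,-1.26],[0,0,0,0,0,-1.33]],
  ],
)

```text
clock: 6.35
eef_pos: [523.0, -296.6, 129.4]
tool_rot: [3.14, 0.002, 2.835]
force: [4.7, 1.1, 0.9]
width: 13.1
gripper_force: 60.5
```

Emit:
send_rows(
  rows=[
    [[0,0,0,0,0,-0.03],[0,0,0,0,0,-0.06],[0,0,0,0,0,-0.09],[0,0,0,0,0,-0.09],[0,0,0,0,0,-0.09]],
  ],
)

```text
clock: 6.85
eef_pos: [523.0, -296.6, 129.5]
tool_rot: [3.139, 0.003, 2.913]
force: [4.7, 2.4, 2.1]
width: 13.1
gripper_force: 75.1
```

```bash
python3 -c "
from h import *
s=ctrl.read_state();print(s['qpos'],s['torque'],s['tool_rot'])"
```

```text
[ 0.50836738  0.78872177 -0.06062752  1.79035861  0.07470857  0.56255615
  1.74471552] [ 0.26175329 -1.00597766 -1.82618959] [3.13900270e+00 2.82046930e-03 2.91303521e+00]
```

Emit:
send_rows(
  rows=[
    [[0,0,0,0,0,0],[0,0,0,0,0,0],[0,0,0,0,0,0],[0,0,0,0,0,0],[0,0,0,0,0,0],[0,0,-5,0,0,0],[0,0,-10,0,0,0],[-2,0,-15,0,0,0],[-4,0,-19,0,0,0],[-4,0,-19,0,0,0]],
  ],
  grip=0,
)

```text
clock: 7.85
eef_pos: [565.6, -307.2, 326.2]
tool_rot: [-3.139, 0.014, 2.921]
force: [0.0, 0.2, -0.7]
width: 85.5
gripper_force: 0.0
```

Run:
```python
from m import *
s=ctrl.read_state(); print(s['qpos'],s['tool_rot'],s['eef_pos'])
d=snap("wrist","pics/w3.png"); 
m=mask(d,(0,150,60),(10,255,255)); c=big(m); print(cv2.boundingRect(c.astype(np.float32)))
x,y=c.mean(0).astype(int); P=lambda q:onz(d,*q,85)
i=cv2.cvtColor(d["pixels"],cv2.COLOR_RGB2BGR)[max(0,y-60):y+60,max(0,x-80):x+80]; cv2.imwrite("pics/w3c.png",cv2.resize(i,None,fx=3,fy=3))
go([560,-60,320],1.9,s); go([470,230,320],2.12,s)
```

```text
[ 0.50038606  0.59193251 -0.07691505  1.51944503  0.04956011  1.01792434
  1.76121239] [-3.1392458   0.0140203   2.92094425] [ 565.58782959 -307.24639009  326.18559588]
(303, 103, 38, 59)
go [ 5.96 24.    0.48] [0.005 0.014 1.021]
go [21.09 50.33  0.2 ] [0.003 0.014 0.801]
```

View pics/w3c.png

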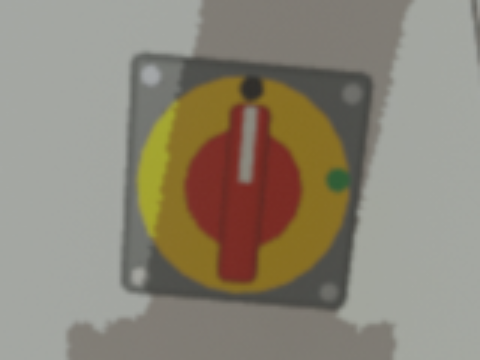

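The crop shows the pointer at the black dot, so the isolator is off. Next I go over the pot.

Emit:
send_rows(
  rows=[
    [[6.4,26,0.4,0,0.014,1.3],[6.4,26,0.4,0,0.014,1.3],[6.4,26,0.4,0,0.014,1.3],[6.4,26,0.4,0,0.014,1.3],[6.4,26,0.4,0,0.014,1.3],[6.4,26,0.4,0,0.014,1.3],[6.4,26,0.4,0,0.014,1.3],[6.4,26,0.4,0,0.014,1.3],[6.4,26,0.4,0,0.014,1.3],[6.4,26,0.4,0,0.014,1.3]],
  ],
)

```text
clock: 8.9
eef_pos: [554.0, -38.2, 313.8]
tool_rot: [-3.129, -0.011, 1.619]
force: [0.3, 0.0, 0.2]
width: 85.4
gripper_force: 0.0
```

Run:
```python
from m import *
s=ctrl.read_state(); print(s['qpos'],s['tool_rot'],s['eef_pos'],s['qd'].round(3))
d=snap("wrist","pics/w4.png"); 
go([470,240,320],1.8,s)
print(proj(d,[556,6,70]))
```

```text
[-0.14989514  0.49670301  0.26004133  1.76880105 -0.16742969  0.91086494
  0.23350332] [-3.12925419 -0.01088971  1.61935083] [553.96406386 -38.17415544 313.83701095] [ 0.019 -0.006 -0.024 -0.007  0.013 -0.001  0.073]
go [28.2  -7.04 -0.22] [-0.011 -0.012 -0.181]
(np.float64(327.1731198753555), np.float64(138.77420728825916))
```

View pics/w4.png

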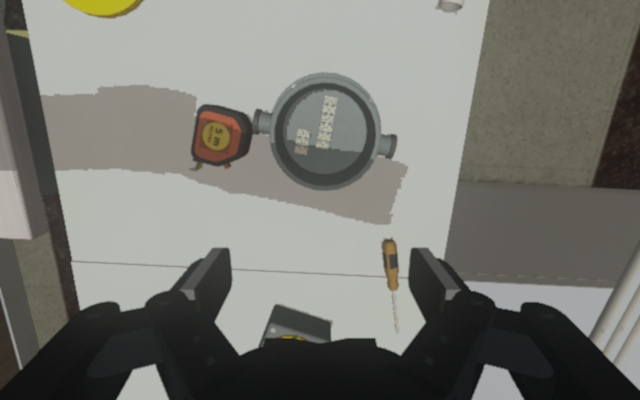

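The pot rim is centred near (326,131), with its outer edge from 270 to 382. The tape is at (220,135) and the screwdriver at (391,265).

```bash
cat > pot.py <<'E'
from m import *
def pot(fn,c0,z=70,r0=58,w=6):
    d=load(fn); g=cv2.GaussianBlur(cv2.cvtColor(d["pixels"],cv2.COLOR_RGB2GRAY),(3,3),0).astype(np.float32)
    c=np.array(c0,float)
    for it in range(4):
        pts=[]
        for a in np.linspace(0,2*np.pi,180,endpoint=False):
            rr=np.arange(r0-w,r0+w,0.5); n=np.array([np.cos(a),np.sin(a)])
            uv=np.array([proj(d,[*(c+n*r),z]) for r in rr],np.float32)
            val=cv2.remap(g,uv[:,0:1],uv[:,1:2],cv2.INTER_LINEAR)[:,0]; q=np.abs(np.gradient(val))
            if q.max()>3: pts.append(c+n*rr[q.argmax()])
        pts=np.array(pts); k,r=circ(pts)
        for _ in range(3):
            e=np.abs(np.hypot(*(pts-k).T)-r); k,r=circ(pts[e<max(1.5,np.median(e))])
        c=k
    return c,r,len(pts)
E
python3 - <<'E'
from pot import *
d=load("pics/w4.png")
print([onz(d,*q,70).round(1)[:2] for q in((270,131),(382,131),(326,72),(326,189))])
for r0,w in((58,5),(58,8),(52,4)): print(pot("pics/w4.png",(556,6),70,r0,w))
print(pot("pics/scene0.png",(556,6),70,58,7))
E
```

```text
[array([497.1,  11. ]), array([611.4,  16.5]), array([551.4,  69.8]), array([557.7, -47.3])]
(array([553.51072757,   5.27682862]), np.float64(54.601475042241596), 173)
(array([553.15070405,   5.21932191]), np.float64(54.53702686870976), 180)
(array([552.34560749,   5.04632347]), np.float64(54.312650946899474), 180)
(array([549.33186624,   3.34169257]), np.float64(59.043215153613495), 130)
```

Emit:
send_rows(
  rows=[
    [[28,-7,-0.2,-0.011,-0.012,-0.18],[28,-7,-0.2,-0.011,-0.012,-0.18],[28,-7,-0.2,-0.011,-0.012,-0.18],[28,-7,-0.2,-0.011,-0.012,-0.18],[28,-7,-0.2,-0.011,-0.012,-0.18],[28,-7,-0.2,-0.011,-0.012,-0.18],[28,-7,-0.2,-0.011,-0.012,-0.18],[28,-7,-0.2,-0.011,-0.012,-0.18],[28,-7,-0.2,-0.011,-0.012,-0.18],[28,-7,-0.2,-0.011,-0.012,-0.18]],
  ],
)

```text
clock: 9.95
eef_pos: [472.2, 236.1, 320.9]
tool_rot: [3.139, 0.001, 1.797]
force: [-0.8, 0.2, -0.0]
width: 85.4
gripper_force: 0.0
```

Run:
```python
from pot import *
s=ctrl.read_state(); print(s['qpos'],s['tool_rot'],s['eef_pos'])
d=snap("wrist","pics/w5.png")
m=mask(d,(5,150,80),(18,255,255)); print("stem",cv2.boundingRect(big(m).astype(np.float32)))
cb=big(mask(d,(100,100,30),(130,255,255))); e=cv2.convexHull(cb.astype(np.float32))[:,0]; print("blue px",e.min(0),e.max(0)); print(circ(np.array([onz(d,*q,23) for q in e])))
print(pot("pics/w5.png",(471,295),23,64,7))
c=big(m); print("top@81",onz(d,*c.mean(0),70))
```

```text
[-0.6544168   0.43780766  0.19634622  1.84181014 -0.10627898  0.86987464
 -0.18133749] [3.13897159e+00 1.02655155e-03 1.79713266e+00] [472.17295618 236.06145345 320.86632138]
stem (233, 309, 40, 33)
blue px [280.  63.] [384. 170.]
(array([473.69615387, 297.01450446]), np.float64(62.001795966348304))
(array([473.72355129, 296.88835055]), np.float64(63.04776647758907), 180)
top@81 [432.20047385  27.84755286  70.        ]
```

View pics/w5.png

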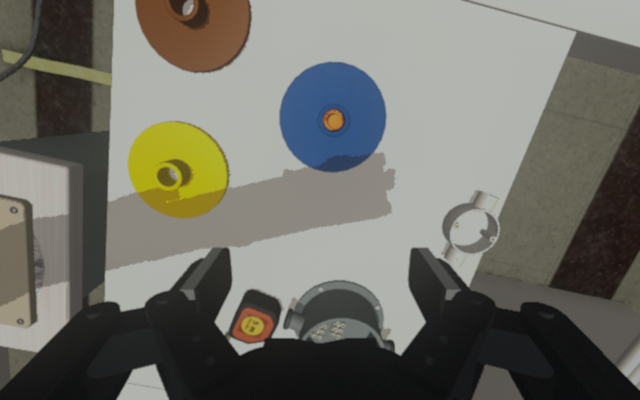

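The set is centred at (333,118) with the stem at (334,120). The yellow and brown look-alikes are left of it, and the conduit box is at (471,228). I check the pot centre with one overlay crop.

Run:
```python
from pot import *
d=load("pics/w5.png"); m=mask(d,(5,120,80),(20,255,255),(310,95,360,145)); c=big(m); (u,v),r=cv2.minEnclosingCircle(c.astype(np.float32)); print(u,v,r,onz(d,u,v,81))
s=ctrl.read_state(); go([473.7,297,200],1.797,s); go([473.7,297,124],1.797,s)
def ov(fn,box,k,cs):
    d=load(fn); x0,y0,x1,y1=box; i=cv2.resize(cv2.cvtColor(d["pixels"],cv2.COLOR_RGB2BGR)[y0:y1,x0:x1],None,fx=k,fy=k,interpolation=cv2.INTER_CUBIC)
    for c,r,z,col in cs:
        p=np.array([proj(d,[c[0]+r*np.cos(a),c[1]+r*np.sin(a),z]) for a in np.linspace(0,6.283,90)])
        cv2.polylines(i,[(((p-[x0,y0]+.5)*k)).astype(np.int32)],True,col,1)
    return i
c=(554,8); cs=[(c,58,70,(0,0,255)),(c,52,70,(0,255,0))]
a=ov("pics/w4.png",(260,60,390,200),4,cs)[:, :400]; a=ov("pics/w4.png",(255,60,395,200),3,cs); b=ov("pics/scene0.png",(305,175,370,240),6,cs)
b=cv2.resize(b,(380,380)); a=cv2.resize(a,(420,420)); h=np.zeros((420,800,3),np.uint8); h[:,:420]=a; h[:380,420:]=b
cv2.imwrite("pics/ov.png",h)
```

```text
333.06451416015625 119.54838562011719 10.327718734741211 [471.55434071 298.03911784  81.        ]
go [ 5.89  1.48 12.09] [0.003 0.001 0.   ]
go [ 5.9   1.46 19.69] [0.003 0.001 0.   ]
```

View pics/ov.png

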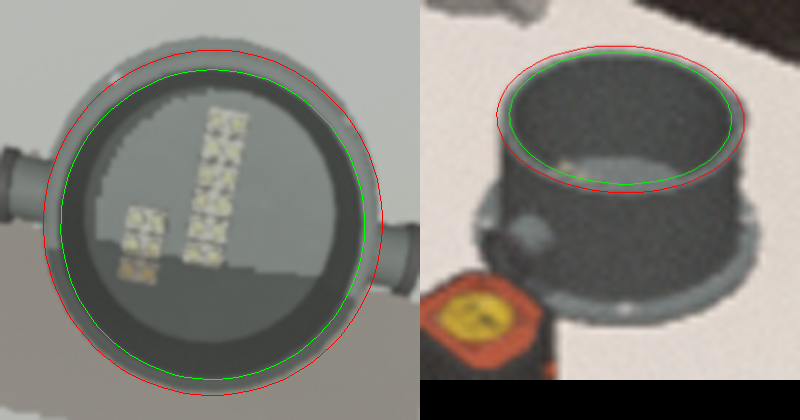

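The overlay at (554,8) is concentric with the rim in both views, so pot centre is about (554,8). Now I go down to the stem.

Emit:
send_rows(
  rows=[
    [[3,0.8,4,0,0,0],[5.8,1.5,8,0,0,0],[5.8,1.5,11,0,0,0],[5.8,1.5,12,0,0,0],[5.8,1.5,12,0,0,0],[5.8,1.5,12,0,0,0]],
  ],
)

```text
clock: 10.6
eef_pos: [474.6, 297.0, 202.3]
tool_rot: [3.137, 0.0, 1.798]
force: [0.4, -0.1, 0.2]
width: 85.4
gripper_force: 0.0
```

Run:
```python
from pot import *
s=ctrl.read_state(); print(s['tool_rot'],s['eef_pos'])
d=snap("wrist","pics/w6.png"); m=mask(d,(3,110,60),(22,255,255),(200,150,450,400)); c=big(m); r=cv2.boundingRect(c.astype(np.float32)); print(r, proj(d,[473,297.5,81]))
b=big(mask(d,(100,80,30),(130,255,255))); print(b.min(0),b.max(0))
go([473,297.3,129],1.797,s)
for r in((50,3),(51,3),(52,2)): print(pot("pics/w4.png",(554,8),70,*r))
```

```text
[3.13674766e+00 1.34898335e-04 1.79763369e+00] [474.62134994 297.01842748 202.29051412]
(306, 190, 26, 38) (np.float64(317.79368165214936), np.float64(217.07848823480583))
[246. 119.] [391. 259.]
go [ 0.06 -0.19  7.33] [0.005 0.    0.001]
(array([553.18867581,   8.46491012]), np.float64(52.090171420781154), 180)
(array([553.14560667,   8.38714947]), np.float64(51.925547915725375), 180)
(array([553.13740441,   8.42135181]), np.float64(51.92272545592135), 180)
```

Emit:
send_rows(
  rows=[
    [[0,-0.2,3,0.005,0,0],[0,-0.2,5.5,0.005,0,0],[0,-0.2,7,0.005,0,0],[0,-0.2,7.3,0.005,0,0],[0,-0.2,7.3,0.005,0,0],[0,-0.2,7.3,0.005,0,0]],
  ],
)

```text
clock: 11.25
eef_pos: [472.6, 297.8, 129.6]
tool_rot: [3.141, -0.001, 1.799]
force: [0.2, 0.5, -0.0]
width: 85.5
gripper_force: 0.0
```

Emit:
send_rows(
  rows=[
    [[0,0,0,0,0,0],[0,0,0,0,0,0],[0,0,0,0,0,0],[0,0,0,0,0,0],[0,0,0,0,0,0],[0,0,0,0,0,0],[0,0,0,0,0,0],[0,0,0,0,0,0]],
  ],
  grip=255,
)

```text
clock: 12.05
eef_pos: [472.3, 297.8, 128.2]
tool_rot: [-3.141, -0.0, 1.8]
force: [1.8, 0.8, 0.5]
width: 14.1
gripper_force: 58.5
```

Emit:
send_rows(
  rows=[
    [[0,0,-0.3,0,0,0],[0,0,-1,0,0,0],[0,0,-2,0,0,0],[0,0,-4,0,0,0],[0,0,-6,0,0,0],[0,0,-8,0,0,0],[0,0,-10,0,0,0],[0,0,-11.5,0,0,0],[0,0,-12,0,0,0],[0,0,-12,0,0,0]],
  ],
)

```text
clock: 13.05
eef_pos: [471.9, 297.7, 248.9]
tool_rot: [-3.141, -0.0, 1.8]
force: [0.3, -0.0, -4.3]
width: 13.9
gripper_force: 58.7
```

Run:
```python
from pot import *
s=ctrl.read_state(); print(s['tool_rot'],s['eef_pos'],s['force'],s['width'],s['gripper_force'])
d=snap("wrist","pics/w7.png"); b=big(mask(d,(100,80,30),(130,255,255))); e=cv2.convexHull(b.astype(np.float32))[:,0]
z=23+120+ (s['eef_pos'][2]-248)
q=np.array([onz(d,*x,z) for x in e if x[1]<330]); k=circ(q); print(b.min(0),b.max(0),k, k[0]-s['eef_pos'][:2])
go([553.2,8.4,248],1.6,s)
```

```text
[-3.14062092e+00 -4.03952284e-04  1.79985671e+00] [471.86393643 297.66754107 248.88795961] [ 0.32468782 -0.0100503  -4.30874009] 13.87837314203382 58.726966381073
[220. 125.] [420. 286.] (array([471.03750289, 297.33372376]), np.float64(62.34591297861674)) [-0.82643354 -0.33381731]
go [-30.02   1.35   0.08] [-0.001 -0.     0.2  ]
```

Emit:
send_rows(
  rows=[
    [[-1,0.05,0,0,0,0],[-3.5,0.16,0,0,0,0],[-7,0.33,0,0,0,0],[-11,0.5,0,0,0,0],[-15,0.7,0,0,0,0],[-19,0.9,0,0,0,0],[-23,1.07,0,0,0,0],[-26.5,1.24,0,0,0,0],[-29,1.35,0,0,0,0],[-30,1.4,0,0,0,0]],
  ],
)

```text
clock: 14.1
eef_pos: [553.4, 3.9, 247.2]
tool_rot: [-3.138, 0.002, 1.794]
force: [-0.4, 0.0, -4.7]
width: 14.4
gripper_force: 58.7
```

Emit:
send_rows(
  rows=[
    [[0,0,0.5,0,0,0],[0,0,1.5,0,0,0],[0,0,2.5,0,0,0],[0,0,3,0,0,0],[0,0,3,0,0,0],[0,0,3,0,0,0]],
  ],
)

```text
clock: 14.7
eef_pos: [553.5, 9.2, 217.9]
tool_rot: [-3.139, 0.0, 1.801]
force: [0.3, 0.4, -3.0]
width: 13.8
gripper_force: 58.7
```

Run:
```python
from pot import *
s=ctrl.read_state(); print(s['tool_rot'],s['eef_pos'],s['force'],s['width'],s['gripper_force'])
go([553.8,8.8,200],1.8,s)
for n in("scene","side"):
    d=snap(n,f"pics/{n}1.png")
    b=big(mask(d,(100,80,30),(130,255,255))); 
    c0=s['eef_pos'][:2]; print(n,b.min(0),b.max(0),[np.round(proj(d,[*c0,z]),1) for z in (s['eef_pos'][2]-105,70)])
a=[cv2.imread(f"pics/{n}1.png") for n in("scene","side")]
cv2.imwrite("pics/two.png",np.hstack([cv2.resize(a[0][140:260,270:410],(400,343)),cv2.resize(a[1][130:250,230:370],(400,343))]))
```

```text
[-3.13925999e+00  9.89045842e-06  1.80075691e+00] [553.51064905   9.19467614 217.86794194] [ 0.26887096  0.39721747 -3.03864983] 13.831124778846634 58.680140376091
go [-0.05  0.02  1.79] [-0.002  0.     0.001]
scene [317. 170.] [363. 198.] [array([338.8, 181.3]), array([338.3, 194.2])]
side [280. 179.] [319. 202.] [array([298.9, 188.7]), array([299.3, 200.8])]
```

View pics/two.png

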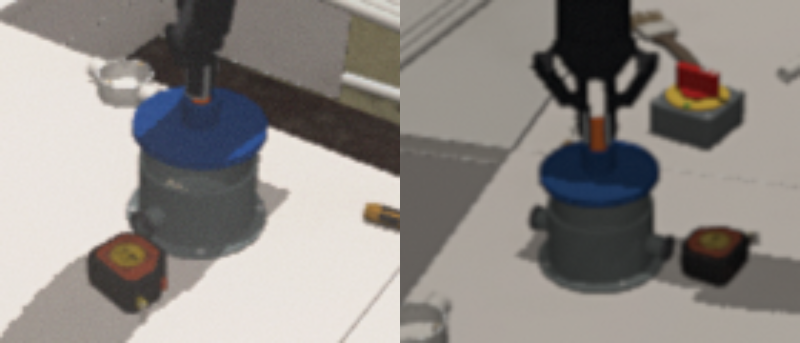

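The set is level and centred over the pot mouth in both views. Now I lower it slowly.

Emit:
send_rows(
  rows=[
    [[0,0,0.6,0,0,0],[0,0,1.2,0,0,0],[0,0,1.7,0,0,0],[0,0,2,0,0,0],[0,0,2.2,0,0,0],[0,0,2.4,0,0,0],[0,0,2.5,0,0,0],[0,0,2.5,0,0,0]],
  ],
)

```text
clock: 15.6
eef_pos: [553.5, 8.6, 193.0]
tool_rot: [-3.139, 0.0, 1.8]
force: [-0.3, -0.7, -3.6]
width: 13.8
gripper_force: 58.7
```

Emit:
send_rows(
  rows=[
    [[0,0,0.1,0,0,0],[0,0,0.2,0,0,0],[0,0,0.3,0,0,0],[0,0,0.4,0,0,0],[0,0,0.45,0,0,0],[0,0,0.5,0,0,0],[0,0,0.5,0,0,0]],
  ],
)

```text
clock: 16.3
eef_pos: [553.5, 8.6, 188.0]
tool_rot: [-3.139, 0.0, 1.8]
force: [0.4, -0.3, -3.4]
width: 13.9
gripper_force: 58.7
```

Emit:
send_rows(
  rows=[
    [[0,0,0.05,0,0,0],[0,0,0.1,0,0,0],[0,0,0.15,0,0,0],[0,0,0.2,0,0,0],[0,0,0.2,0,0,0],[0,0,0.2,0,0,0]],
  ],
)

```text
clock: 16.9
eef_pos: [553.5, 8.5, 186.2]
tool_rot: [-3.14, 0.0, 1.8]
force: [-0.4, -0.2, -1.2]
width: 13.9
gripper_force: 59.1
```

Emit:
send_rows(
  rows=[
    [[0,0,0.04,0,0,0],[0,0,0.08,0,0,0],[0,0,0.08,0,0,0],[0,0,0.08,0,0,0]],
  ],
)

```text
clock: 17.3
eef_pos: [553.6, 8.6, 186.2]
tool_rot: [-3.14, 0.0, 1.8]
force: [-2.2, 0.0, 5.5]
width: 14.3
gripper_force: 59.9
```

Emit:
send_rows(
  rows=[
    [[0,0,0,0,0,0],[0,0,0,0,0,0],[0,0,0,0,0,0],[0,0,0,0,0,0],[0,0,0,0,0,0],[0,0,0,0,0,0],[0,0,0,0,0,0],[0,0,0,0,0,0]],
  ],
  grip=0,
)

```text
clock: 18.1
eef_pos: [553.5, 8.6, 185.2]
tool_rot: [-3.14, 0.0, 1.8]
force: [-0.6, 0.4, 0.6]
width: 85.4
gripper_force: 0.0
```

Run:
```python
from pot import *
s=ctrl.read_state(); print(s['tool_rot'],s['eef_pos'],s['force'],s['width'])
for n in("scene","side"):
    d=snap(n); b=big(mask(d,(100,80,30),(130,255,255))); b=b[b[:,1]>np.median(b[:,1])]
    q=np.array([onz(d,*x,79) for x in b]); print(n,circ(q), [np.round(x,1) for x in cv2.fitEllipse(b.astype(np.float32))])
d=snap("wrist"); m=mask(d,(3,110,60),(22,255,255),(200,100,450,400)); r=cv2.boundingRect(big(m).astype(np.float32)); print(r,proj(d,[553.5,8.5,139]),proj(d,[553.5,8.5,109]))
go([553.5,8.5,156],1.8,s)
```

```text
[-3.13956235e+00  1.72738387e-04  1.79971505e+00] [553.51253288   8.57239069 185.24934965] [-0.59739394  0.42452253  0.64031475] 85.4190983346895
scene (array([5.44775728e+02, 3.77826527e-01]), np.float64(59.89492261888076)) [array([339.2, 194.1]), array([27.9, 44.7]), np.float64(93.8)]
side (array([549.05779302,  19.79064622]), np.float64(59.06628255490766)) [array([299.4, 201.1]), array([20. , 39.3]), np.float64(89.1)]
(303, 229, 35, 66) (np.float64(321.6971809625052), np.float64(278.3338648297563)) (np.float64(321.4121528310926), np.float64(247.85527965028422))
go [-0.01  0.    2.92] [-0.002  0.    -0.   ]
```

Seated and released. Going down to the collar and gripping it.

Emit:
send_rows(
  rows=[
    [[0,0,0.8,0,0,0],[0,0,1.6,0,0,0],[0,0,2.4,0,0,0],[0,0,2.9,0,0,0],[0,0,2.9,0,0,0],[0,0,2.9,0,0,0]],
  ],
)

```text
clock: 18.85
eef_pos: [553.4, 8.5, 156.0]
tool_rot: [-3.139, 0.0, 1.8]
force: [0.4, 0.8, -0.3]
width: 85.2
gripper_force: 0.0
```

Emit:
send_rows(
  rows=[
    [[0,0,0,0,0,0],[0,0,0,0,0,0],[0,0,0,0,0,0],[0,0,0,0,0,0],[0,0,0,0,0,0],[0,0,0,0,0,0],[0,0,0,0,0,0]],
  ],
  grip=255,
)

```text
clock: 19.55
eef_pos: [553.6, 8.6, 156.9]
tool_rot: [-3.14, 0.0, 1.8]
force: [-0.8, 0.1, 5.7]
width: 34.1
gripper_force: 59.9
```

Emit:
send_rows(
  rows=[
    [[0,0,-0.2,0,0,0],[0,0,-0.6,0,0,0],[0,0,-1.2,0,0,0],[0,0,-2,0,0,0],[0,0,-2.8,0,0,0],[0,0,-3.6,0,0,0],[0,0,-4.4,0,0,0],[0,0,-5.2,0,0,0],[0,0,-6,0,0,0],[0,0,-6.5,0,0,0]],
  ],
)

```text
clock: 20.55
eef_pos: [553.8, 8.6, 222.2]
tool_rot: [-3.14, 0.0, 1.8]
force: [0.7, 0.0, -2.3]
width: 34.4
gripper_force: 59.8
```

Emit:
send_rows(
  rows=[
    [[0,0,-0.8,0,0,0],[0,0,-1.6,0,0,0],[0,0,-2.3,0,0,0],[0,0,-2.8,0,0,0],[0,0,-3,0,0,0],[0,0,-3,0,0,0],[0,0,-3,0,0,0],[0,0,-3,0,0,0]],
  ],
)

```text
clock: 21.35
eef_pos: [553.4, 8.6, 250.9]
tool_rot: [-3.139, 0.0, 1.8]
force: [0.5, -0.6, -1.2]
width: 34.1
gripper_force: 59.8
```

Run:
```python
from pot import *
s=ctrl.read_state(); print(s['tool_rot'],s['eef_pos'],s['force'],s['width'],s['gripper_force'],np.abs(s['qd']).max())
for n in("scene","side"):
    d=snap(n,f"pics/{n}2.png"); b=big(mask(d,(100,80,30),(130,255,255))); print(n,"blue",[np.round(x,1) for x in cv2.fitEllipse(b.astype(np.float32))],b.min(0),b.max(0),"exp plate",np.round(proj(d,[553.5,8.5,175]),1))
    c=proj(d,[553.5,8.5,76]); m=mask(d,(4,120,60),(20,255,255),(int(c[0])-35,int(c[1])-40,int(c[0])+35,int(c[1])+20)); b=big(m); h=cv2.convexHull(b.astype(np.float32)); print(" orange",b.min(0),b.max(0),[np.round(x,1) for x in cv2.fitEllipse(h)],"exp flange top",np.round(c,1),"stem top",np.round(proj(d,[553.5,8.5,139]),1))
    q=np.array([onz(d,*x,76) for x in b if x[1]>np.median(b[:,1])]); print(circ(q))
```

```text
[-3.13879460e+00  7.42437843e-06  1.79981209e+00] [553.41580439   8.64532427 250.8955513 ] [ 0.49072627 -0.55158654 -1.20622957] 34.09857067838018 59.83933936804533 0.0016863899750080747
scene blue [array([341.2, 164.7]), array([25.8, 49.4]), np.float64(92.2)] [316. 150.] [365. 177.] exp plate [339.8 161.5]
 orange [319. 179.] [359. 207.] [array([339.3, 193.7]), array([28. , 39.5]), np.float64(94.7)] exp flange top [338.6 192.6] stem top [339.3 173.2]
(array([546.31076348,   1.02310471]), np.float64(53.175603856159235))
side blue [array([298.9, 172.2]), array([20.7, 41. ]), np.float64(87.6)] [278. 160.] [320. 182.] exp plate [298.4 170.3]
 orange [282. 184.] [317. 210.] [array([298.2, 197.4]), array([26.5, 37.2]), np.float64(100.1)] exp flange top [299.3 199. ] stem top [298.7 181. ]
(array([550.88933576,  14.13582946]), np.float64(53.60183404443718))
```

```bash
python3 -c "
from h import *
print(ctrl.finish_job())"
```

```text
the job is handed in; nothing more can be done
None
```

I handed the job in at about 21.4 s of robot time; no verdict was returned. By the final sensor and image readings, the isolator is off, the orange guard sits on the pot rim, and the gripper holds the blue cover level, 94 mm above its nested position and clear of the stem.

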